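# Press a mould plug home with bench locking pliers

### The job

Press the brass plug home in the plaster mould with the bench locking pliers: squeeze the red handle towards the fixed black one until it snaps over centre, stop at the snap without bearing down on the locked handle, and take your hand off so that the pliers stay locked. Then pull the yellow release lever until they spring open, and let go so that the lever returns. Never put more than 25 N on the red handle (10 N once it is locked) or 12 N on the lever, do not push the plug itself, and leave the jar, cup and brush alone.

Things in the scene. Friction and masses are not known exactly. Their poses are not given: they have to be found in the camera images.
- clamp: Locking pliers lying flat, bolted to the bench on a dark 165 x 130 x 8 mm plate (clamp x -55..110 mm). Origin on the bench below the handles' root; x points to the jaws and the plaster mould (x 53..107, y -54..-6 mm, 70 mm high), -x along the handles, y from the fixed black handle to the moving red one, z up; turned about the vertical only
- fixed_grip (a point): Middle of the fixed black handle beside the grip, at clamp (-112, -13, 48) mm. This handle is a bar 10 mm thick (clamp y -18..-8 mm), z 36..60 mm, x -135..20 mm, rigid. Below both handles the bench is free for clamp x under -55 mm
- handle_grip (a point): Where to squeeze the red handle: middle of its bar, 48 mm above the bench, 112 mm from its pivot, 23 mm from its free end; moves with it. The bar is 10 mm thick, z 36..60 mm, on a vertical pivot at clamp (0, 13) mm. Across the outer faces of both handles here: 67 mm open, 36 mm locked (red bar then parallel, clamp y 8..18 mm)
- handle (a joint): Angle of the red handle, rad. 0 = sprung open; grows as it is squeezed towards the black one; 0.285 = hard stop. The push needed at the grip is about 1 N up to 0.1, rises to 10 to 15 N near 0.18 and falls to nothing at about 0.25, over centre; from there it snaps to the stop by itself, away from the pushing finger (force drops below 3 N), and stays locked. Then stop squeezing: the stop is rigid
- lever (a joint): Angle of the release lever, rad; vertical pivot at clamp (-85, -13) mm, on top of the black handle. 0 = at rest, along -x; grows as its paddle is pulled to clamp -y, away from the red handle; rigid stop at 0.32; a spring (2 to 4 N at the paddle) returns it. On locked pliers it meets the red handle at 0.045, then takes up to about 8 N, and they spring open between 0.12 and 0.22
- lever_paddle (a point): Centre of the lever's yellow upright paddle: 48 mm along the lever, 8 mm thick across it, z 48..84 mm, 82 mm from the lever's pivot; at rest at clamp (-167, -13, 66) mm, beyond the ends of both handles (clear from 4 mm past them); moves with the lever
- plug (a joint): Depth of the brass plug in the mould, m: 0 = furthest out, 0.010 = home, its head on the plaster. Head 18 mm across at clamp x 80 mm, 48 mm high; snug push fit that stays where it is left. The jaw, which turns with the red handle, pushes it to 0.009 to 0.010 when the pliers lock
- jar: Bystander: loose closed jar, 60 mm across, 75 mm high; origin at the centre of its underside
- cup: Bystander: loose white cup, 68 mm across, 65 mm high; origin at the centre of its underside
- brush: Bystander: loose brush with a wooden handle, 180 mm long, lying; origin under its middle, along its x

How it is judged:
By the outcome, as a careful person would: the job done as asked, in the order asked, and still so for the second after the job is handed in, with the robot touching nothing.
It also fails if it takes over 69 s, if anything falls off the work surface, if the arm or the gripper's body presses on something with over 40 N, if the wrist force passes 120 N, or if a joint passes its speed limit or range.

### The arm

A 7-joint arm with a two-finger parallel gripper is mounted at the origin on the work surface. World frame = base frame: x ahead of the robot, y to its left, z up, the work surface at z = 0. Lengths are in m, angles in rad, forces in N, time in s.
With the tool pointing down it reaches from about 0.425 to 0.875 m from the base axis. Payload 4.7 kg.
Tool frame: the origin (TCP) lies at the very end of the fingers, on their centre line; the grasp point (between the pads) lies manip.hold_point_z behind it (manip.hold_point_z is the distance from the TCP to the grasp point, in m); z points along the fingers, y is the line along which they close (so a half turn about z gives the same grasp; the last joint's range is limited). The gripper opens to 87 mm and grips with 3 to 60 N. Pads are 19 mm wide; open, the fingers measure 117 mm over their backs; the gripper's body (75 mm by 190 mm) begins 51 mm behind the grasp point.
Start: joints at [1.166, 0.321, -0.07, 1.45, 0.023, 1.371, -0.057], TCP at [0.264, -0.594, 0.223] pointing down, gripper open.
Joint ranges: [-2.86, 2.86], [-0.3, 2.09], [-1.38, 1.24], [0.06, 2.45], [-1.56, 4.7], [0.09, 2.05], [-2.69, 2.69]. Speed limits (rad/s): [2.57, 2.57, 3.14, 3.14, 3.14, 3.14, 3.14].

### API

Orientations are given as a unit quaternion [w, x, y, z].
In Python, from plant import manip gives the robot as it stands.
- The arm moves only by the tool drive_tool, never from a script. Its argument "moves" is a list that holds one entry, the list of rows, each a list of 5 numbers: the shift along the world's x, y, z in fractions of the full range, 1 being 0.5 m, then the turn about the world's z in a scale on which 1.0 is 60 degrees, then the opening, from 0 (shut) to 1 (fully open). A call has 1 to 10 rows; each row is the pose to reach, as a shift and turn from the pose commanded when the call began; what a row does not reach only later rows make up. A row lasts 1/12 s, in which the tool goes at most 41.7 mm and 7.16 degrees, less where a joint would pass 70% of its speed; a pose out of reach is approached as far as the arm can. A call with a gripper value outside its range is refused whole. The fingers move at their own pace and stop on an object; "newtons" is the grip in N (left out, the last holds). Time passes only in rows, so rows that repeat a pose let the fingers close. It gives the time, the measured TCP pose, the force, the opening and the grip force at its end, in the units of the state.
- manip.observe(): the state, without advancing time (a new reading comes with each control period).
- manip.read_camera(name): name is "side" or "top"; returns (picture, depth): 384x512x3 uint8, red, green, blue; 384x512 float32, m along the optical axis (not along the pixel's ray), 0 where there is no reading.
- manip.camera_model(name): a dict with "camera_matrix" (3x3 intrinsics, pixels), "rvec" (rotation vector, rad) and "tvec" (3), from world to camera coordinates, as OpenCV has them. Camera axes: x right, y down, z forward; pixel columns grow to the right and rows downward; lengths in m; the calibration is good to about 2 mm. A picture is of the moment at which its call begins. camera_model takes no time and is no camera call.
- manip.close_job(): hands the job in; it is judged then, once.
The state is a dict: "clock": time; "q": joint angles; "qvel": joint speeds; "effort": joint torques, N m; "tcp_pos": TCP position; "orientation": TCP orientation; "ft_force": force on the tool from outside, world axes, zero at the start; "torque": the same for the moment, N m; "width": finger opening in m; "gripper_force": force on a finger pad.
Only numpy, scipy, OpenCV 4.12 (cv2) and the standard library are available. Lean on these libraries where they do the work, as an engineer would, in place of code of your own. Each camera call takes 0.05 s, during which the arm holds its last target. There are 200 camera calls.

## Working session

There is one attempt and no reset: what is moved stays moved. The work goes in short steps, Python scripts to look and compute and a tool call to move; the robot and the scene stay as the last step left them, time stands still between calls to the robot, and variables do not carry over. Pictures are saved under pics/ and viewed, at most 10 in all, crops included, and the job is handed in when it is done.

Besides the shell and the picture viewer there is one more tool, called after "Call:" by a JSON object that holds its "name" and its "arguments". drive_tool: Moves the arm, as the interface text tells. Its arguments: {"type":"object","properties":{"moves":{"type":"array"},"newtons":{"type":"number"}},"required":["moves"]}

```bash
mkdir -p pics; python3 - <<'E'
from plant import manip
import cv2,numpy as np
for n in("top","side"):
    p,d=manip.read_camera(n); cv2.imwrite(f"pics/{n}0.png",p[...,::-1]); np.save(f"{n}_d.npy",d)
    m=manip.camera_model(n); R=cv2.Rodrigues(np.array(m["rvec"]))[0]; print(n,m["camera_matrix"],-R.T@np.array(m["tvec"]).ravel())
s=manip.observe(); print({k:np.round(v,3) for k,v in s.items()}, manip.hold_point_z)
E
```

```text
top [[477.26112457   0.         253.16963477]
 [  0.         477.26112457 188.03393329]
 [  0.           0.           1.        ]] [0.42760085 0.04537104 1.08469964]
side [[404.51854565   0.         256.53120286]
 [  0.         404.51854565 189.81520502]
 [  0.           0.           1.        ]] [ 0.41531664 -0.73266303  0.63951626]
{'clock': np.float64(0.1), 'q': array([ 1.166,  0.322, -0.07 ,  1.452,  0.023,  1.371, -0.057]), 'qvel': array([-0.   , -0.003,  0.001, -0.003,  0.001,  0.001,  0.   ]), 'effort': array([-1.0000e-03, -4.9257e+01, -4.0600e-01, -3.1340e+01, -6.4000e-02,
        3.9000e-02,  0.0000e+00]), 'tcp_pos': array([ 0.264, -0.593,  0.222]), 'orientation': array([-0.001,  0.978,  0.208, -0.   ]), 'ft_force': array([ 0.079,  0.632, -0.136]), 'torque': array([ 0.027,  0.011, -0.038]), 'gripper_force': np.float64(0.0), 'width': np.float64(0.087)} 0.0187
```

View pics/top0.png

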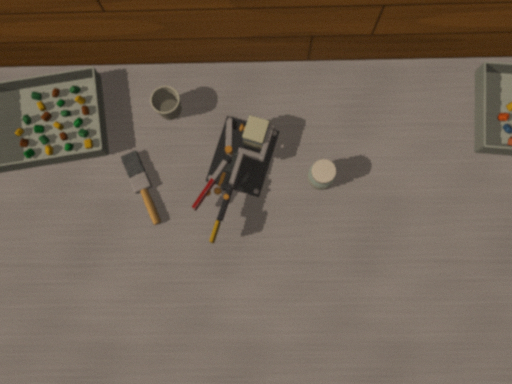

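View pics/side0.png

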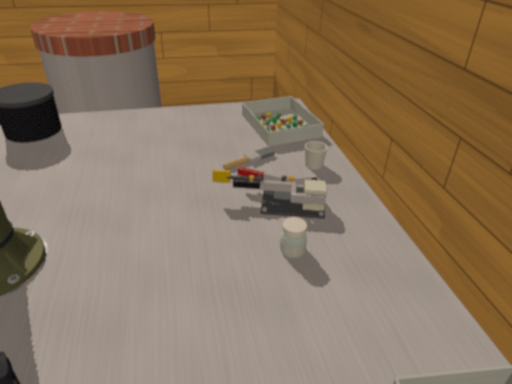

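The top view shows the pliers with the mould at about (256,130), the red handle end at (195,206) and the yellow lever at (214,235). The jar is at (322,172), the cup at (166,100) and the brush at (142,188). I'll enlarge the pliers.

```bash
python3 - <<'E'
import cv2
p=cv2.imread("pics/top0.png")[105:255,180:300]
cv2.imwrite("pics/crop0.png",cv2.resize(p,(480,600),interpolation=cv2.INTER_CUBIC))
E
```

```text
(no output)
```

View pics/crop0.png

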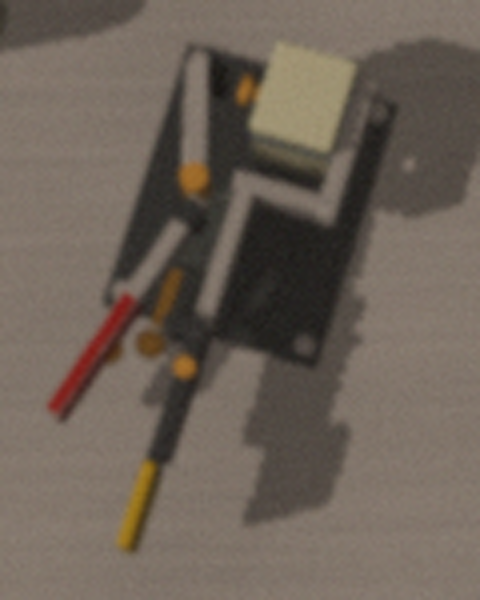

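```bash
cat > h.py <<'E'
import cv2,numpy as np
from plant import manip
m=manip.camera_model("top");K=np.array(m["camera_matrix"]);rv=np.array(m["rvec"],float);tv=np.array(m["tvec"],float)
def proj(P): return cv2.projectPoints(np.asarray(P,float).reshape(-1,1,3),rv,tv,K,None)[0].reshape(-1,2)
def cl2w(p,c):
    p=np.asarray(p,float)/1000; q=p.copy(); a=c[2]
    q[...,0]=c[0]+np.cos(a)*p[...,0]-np.sin(a)*p[...,1]; q[...,1]=c[1]+np.sin(a)*p[...,0]+np.cos(a)*p[...,1]; return q
def unproj(uv,z):
    R=cv2.Rodrigues(rv)[0]; o=-R.T@tv.ravel(); d=R.T@np.linalg.inv(K)@np.array([*uv,1.]); return o+d*(z-o[2])/d[2]
E
python3 - <<'E'
from h import *
from scipy.optimize import least_squares
px=np.array([(277,42),(356,65),(327,155),(250,130),(127,550),(152,460),(55,410),(188,45),(395,105),(318,365),(108,300)])
C=[(107,-6,70),(107,-54,70),(53,-54,70),(53,-6,70),(-191,-13,84),(-143,-13,84),(-129.5,51,60)]
uv=px/4+[180,105]-[.375,.375]
def P(c): return np.array(C+[(110,c[3]+65,8),(110,c[3]-65,8),(-55,c[3]-65,8),(-55,c[3]+65,8)])
def r(c): return (proj(cl2w(P(c),c))-uv).ravel()
for w0 in(0,1.5,3,-1.5):
    s=least_squares(r,[.45,.1,w0,0],x_scale=[.1,.1,1,50],loss='soft_l1'); print(s.cost,s.x.round(4))
    if s.cost<30:
        b=s.x
print(r(b).reshape(-1,2).round(1).tolist())
np.save("c.npy",b[:3])
for n,q in dict(fixed=(-112,-13,48),red=(-107.5,44.5,48),paddle=(-167,-13,66),mould=(80,-30,70)).items(): print(n,cl2w(q,b).round(4))
for n,q,z in(("jar",(322,168),.075),("cup",(166,97),.065)): print(n,unproj(q,z).round(3))
# depth check
d=np.load("top_d.npy");R=cv2.Rodrigues(rv)[0]
for p in [(303,98),(139,505),(90,360)]:
    u=np.array(p)/4+[180,105]; i=u.round().astype(int); print(p,(R.T@(np.linalg.inv(K)@[*u,1]*d[i[1],i[0]]-tv.ravel())).round(4))
E
```

```text
6.611207298139399 [  0.6897   0.1173  -0.3009 -12.3386]
6.6112072981397 [  0.6897   0.1173  -0.3009 -12.3386]
6.611207298140597 [  0.6897   0.1173   5.9823 -12.3386]
6.611207298140014 [  0.6897   0.1173  -0.3009 -12.3386]
[[0.0, -1.0], [0.9, -1.0], [1.3, -1.0], [-0.3, -0.6], [-0.7, 0.9], [-0.0, 1.5], [-0.8, 1.1], [-0.1, -0.5], [0.9, -0.8], [0.1, 0.5], [-1.3, 1.1]]
fixed [0.5788 0.1381 0.048 ]
red [0.6002 0.1917 0.048 ]
paddle [0.5263 0.1544 0.066 ]
mould [0.7572 0.0649 0.07  ]
jar [ 0.663 -0.078  0.075]
cup [0.836 0.268 0.065]
(303, 98) [0.7543 0.065  0.0694]
(139, 505) [0.5276 0.1528 0.0878]
(90, 360) [0.6098 0.1829 0.0614]
```

The rows are not in the units I measure in: shifts go in shares of 0.5 m and turns go in shares of 60 degrees. I convert before sending: 0.344 m / 0.5 = 0.688, 0.286 m / 0.5 = 0.572, -0.72 rad / 1.0472 = -0.6875.

Call:
{"name": "drive_tool", "arguments": {"moves": [[[0.06, 0.07, 0.04, -0.0668, 0], [0.12, 0.14, 0.04, -0.1337, 0], [0.17, 0.21, 0.04, -0.2005, 0], [0.23, 0.28, 0.04, -0.2769, 0], [0.29, 0.35, 0.04, -0.3438, 0], [0.34, 0.41, 0.04, -0.4106, 0], [0.4, 0.48, 0.04, -0.4775, 0], [0.46, 0.55, 0.04, -0.5443, 0], [0.52, 0.62, 0.04, -0.6207, 0], [0.572, 0.688, 0.04, -0.6875, 0]]], "newtons": 10}}

```text
clock: 0.93
tcp_pos: [0.5296, -0.2749, 0.2423]
orientation: [0.0, 0.988, -0.152, -0.0]
ft_force: [0.3, 0.3, 0.2]
width: 0.0283
gripper_force: 0.0
```

```bash
python3 - <<'E'
from h import *
s=manip.observe(); print({k:np.round(v,3).tolist() for k,v in s.items()})
c=np.load("c.npy")
for q in[(-107,85,40),(-107,64,40),(-107,34,40),(-167,20,52),(-167,0,52)]: print(q,cl2w(q,c).round(4))
print([unproj(p,.01).round(3) for p in[(157,222),(128,155)]])
E
```

```text
{'clock': 0.933, 'q': [0.657, 0.211, -0.26, 1.554, 0.055, 1.384, -1.484], 'qvel': [-0.647, 0.198, -0.241, -0.216, 0.1, 0.033, -1.707], 'effort': [2.887, -44.606, -1.361, -30.264, -0.219, 0.128, 1.728], 'tcp_pos': [0.53, -0.275, 0.242], 'orientation': [0.0, 0.988, -0.152, -0.0], 'ft_force': [0.323, 0.318, 0.188], 'torque': [0.05, -0.022, 0.023], 'gripper_force': 0.0, 'width': 0.028}
(-107, 85, 40) [0.6127 0.2302 0.04  ]
(-107, 64, 40) [0.6064 0.2101 0.04  ]
(-107, 34, 40) [0.5975 0.1815 0.04  ]
(-167, 20, 52) [0.5361 0.1859 0.052 ]
(-167, 0, 52) [0.5302 0.1668 0.052 ]
[array([0.558, 0.293, 0.01 ]), array([0.716, 0.366, 0.01 ])]
```

In the tool's units: 0.4 m / 0.5 = 0.8, 0.04 m / 0.5 = 0.08.

Call:
{"name": "drive_tool", "arguments": {"moves": [[[0.01, 0.08, 0, 0, 0], [0.02, 0.16, 0, 0, 0], [0.03, 0.24, 0, 0, 0], [0.04, 0.32, 0, 0, 0], [0.052, 0.4, 0, 0, 0], [0.064, 0.48, 0, 0, 0], [0.074, 0.56, 0, 0, 0], [0.086, 0.64, 0, 0, 0], [0.096, 0.72, 0, 0, 0], [0.106, 0.8, 0, 0, 0]]]}}

```text
clock: 1.77
tcp_pos: [0.5815, 0.1251, 0.2423]
orientation: [0.0, 0.989, -0.15, -0.0]
ft_force: [0.1, -0.7, -0.5]
width: 0.0003
gripper_force: 0.0
```

In the tool's units: -0.12 m / 0.5 = -0.24, -0.11 m / 0.5 = -0.22.

Call:
{"name": "drive_tool", "arguments": {"moves": [[[0.012, 0.08, 0, 0, 0], [0.022, 0.162, 0, 0, 0], [0.022, 0.162, -0.06, 0, 0], [0.022, 0.162, -0.12, 0, 0], [0.022, 0.162, -0.18, 0, 0], [0.022, 0.162, -0.22, 0, 0], [0.022, 0.162, -0.24, 0, 0], [0.022, 0.162, -0.24, 0, 0], [0.022, 0.162, -0.24, 0, 0]]]}}

```text
clock: 2.52
tcp_pos: [0.593, 0.2044, 0.1229]
orientation: [-0.0, 0.989, -0.15, -0.0]
ft_force: [-0.9, -0.0, 0.9]
width: 0.0005
gripper_force: 0.0
```

```bash
python3 - <<'E'
from h import *
s=manip.observe(); print({k:np.round(v,4).tolist() for k,v in s.items() if k in('q','tcp_pos','orientation','ft_force','width')})
p,d=manip.read_camera("top"); p=p[90:240,150:300,::-1]
cv2.imwrite("pics/top1.png",cv2.resize(p,(600,600),interpolation=cv2.INTER_CUBIC))
E
```

```text
{'q': [0.0694, 0.3913, -0.5545, 1.6173, 0.2173, 1.1952, -2.4036], 'tcp_pos': [0.593, 0.2044, 0.1229], 'orientation': [-0.0001, 0.9887, -0.1501, -0.0001], 'ft_force': [-0.8852, -0.042, 0.8636], 'width': 0.0005}
```

View pics/top1.png

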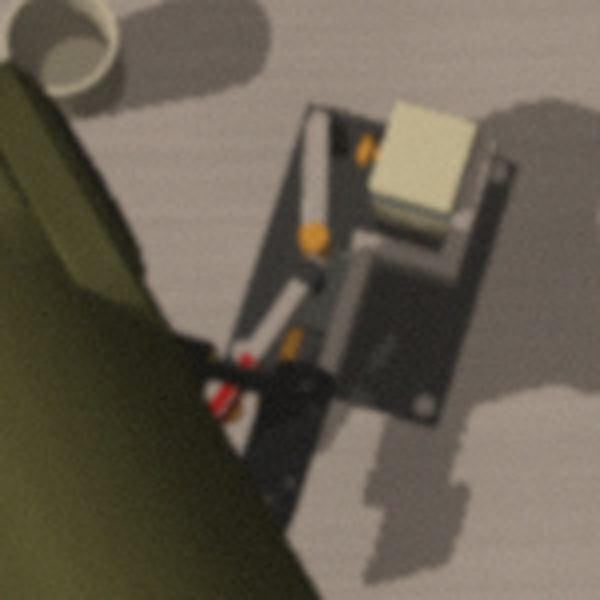

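The arm covers the left of the view, but the red handle at (230,390) is still open and the pliers haven't moved. The cup at (60,45) is clear. Next I go sideways, then down on the outer side of the red handle.

In the tool's units: -0.083 m / 0.5 = -0.166, -0.075 m / 0.5 = -0.15.

Call:
{"name": "drive_tool", "arguments": {"moves": [[[0.022, 0.028, 0, 0, 0], [0.042, 0.056, 0, 0, 0], [0.042, 0.056, 0, 0, 0], [0.042, 0.056, -0.06, 0, 0], [0.042, 0.056, -0.11, 0, 0], [0.042, 0.056, -0.15, 0, 0], [0.042, 0.056, -0.166, 0, 0], [0.042, 0.056, -0.166, 0, 0], [0.042, 0.056, -0.166, 0, 0]]]}}

```text
clock: 3.32
tcp_pos: [0.6145, 0.2325, 0.0409]
orientation: [-0.0, 0.989, -0.15, 0.001]
ft_force: [-0.7, -0.2, 0.6]
width: 0.0006
gripper_force: 0.0
```

```bash
cat > s.py <<'E'
from h import *
c=np.load("c.npy"); s=manip.observe(); a=c[2]
d=s["tcp_pos"]-np.array([c[0],c[1],0]); f=s["ft_force"]
rot=lambda v:(np.cos(a)*v[0]+np.sin(a)*v[1],-np.sin(a)*v[0]+np.cos(a)*v[1])
print(s["clock"],"clamp mm",np.round(np.array(rot(d))*1e3,1),s["tcp_pos"].round(4),"F",np.round(rot(f),2),f.round(2))
E
python3 s.py
```

```text
3.3167 clamp mm [-105.9   87.7] [0.6145 0.2325 0.0409] F [-0.57 -0.42] [-0.67 -0.23  0.6 ]
```

In the tool's units: -0.019 m / 0.5 = -0.038, -0.0095 m / 0.5 = -0.019.

Call:
{"name": "drive_tool", "arguments": {"moves": [[[-0.003, -0.0096, 0, 0, 0], [-0.006, -0.019, 0, 0, 0], [-0.009, -0.0286, 0, 0, 0], [-0.012, -0.038, 0, 0, 0], [-0.012, -0.038, 0, 0, 0]]]}}

```text
clock: 3.73
tcp_pos: [0.6081, 0.2114, 0.0401]
orientation: [0.001, 0.989, -0.151, 0.0]
ft_force: [0.7, -0.6, -0.5]
width: 0.0006
gripper_force: 0.0
```

In the tool's units: -0.0057 m / 0.5 = -0.0114, -0.0006 m / 0.5 = -0.0012.

Call:
{"name": "drive_tool", "arguments": {"moves": [[[-0.0012, -0.0038, 0, 0, 0], [-0.0024, -0.0076, 0, 0, 0], [-0.0036, -0.0114, 0, 0, 0], [-0.0036, -0.0114, 0, 0, 0]]]}}

```text
clock: 4.07
tcp_pos: [0.6059, 0.2076, 0.0396]
orientation: [-0.0, 0.989, -0.15, -0.0]
ft_force: [-0.2, 0.3, -0.2]
width: 0.0007
gripper_force: 0.2
```

In the tool's units: -0.0057 m / 0.5 = -0.0114, -0.0038 m / 0.5 = -0.0076.

Call:
{"name": "drive_tool", "arguments": {"moves": [[[-0.0012, -0.0038, 0, 0, 0], [-0.0024, -0.0076, 0, 0, 0], [-0.0036, -0.0114, 0, 0, 0], [-0.0036, -0.0114, 0, 0, 0]]]}}

```text
clock: 4.4
tcp_pos: [0.6041, 0.2015, 0.0395]
orientation: [0.0, 0.989, -0.15, -0.0]
ft_force: [-0.0, 1.6, 1.5]
width: 0.0005
gripper_force: 0.2
```

```bash
python3 s.py
```

```text
4.4 clamp mm [-106.7   55. ] [0.6041 0.2015 0.0395] F [-0.48  1.49] [-0.02  1.56  1.52]
```

In the tool's units: -0.0038 m / 0.5 = -0.0076, -0.0019 m / 0.5 = -0.0038.

Call:
{"name": "drive_tool", "arguments": {"moves": [[[-0.0012, -0.0038, 0, 0, 0], [-0.0024, -0.0076, 0, 0, 0], [-0.0024, -0.0076, 0, 0, 0]]]}}

```text
clock: 4.65
tcp_pos: [0.6029, 0.1976, 0.0395]
orientation: [0.0, 0.989, -0.15, -0.0]
ft_force: [-0.6, 0.5, -0.0]
width: 0.0004
gripper_force: 0.3
```

In the tool's units: -0.0029 m / 0.5 = -0.0058, -0.0004 m / 0.5 = -0.0008.

Call:
{"name": "drive_tool", "arguments": {"moves": [[[-0.0008, -0.0028, 0, 0, 0], [-0.0018, -0.0058, 0, 0, 0], [-0.0018, -0.0058, 0, 0, 0]]]}}

```text
clock: 4.9
tcp_pos: [0.602, 0.1949, 0.0396]
orientation: [0.0, 0.989, -0.15, -0.0]
ft_force: [-0.4, 1.4, 0.6]
width: 0.0002
gripper_force: 0.4
```

In the tool's units: -0.0019 m / 0.5 = -0.0038, -0.001 m / 0.5 = -0.002.

Call:
{"name": "drive_tool", "arguments": {"moves": [[[-0.0006, -0.002, 0, 0, 0], [-0.0012, -0.0038, 0, 0, 0], [-0.0012, -0.0038, 0, 0, 0]]]}}

```text
clock: 5.15
tcp_pos: [0.6015, 0.194, 0.0396]
orientation: [-0.0, 0.989, -0.15, 0.0]
ft_force: [-0.8, 2.2, -0.7]
width: 0.0005
gripper_force: 1.2
```

```bash
python3 s.py
```

```text
5.15 clamp mm [-106.9   47.1] [0.6015 0.194  0.0396] F [-1.43  1.89] [-0.8   2.23 -0.7 ]
```

In the tool's units: -0.0019 m / 0.5 = -0.0038, -0.001 m / 0.5 = -0.002.

Call:
{"name": "drive_tool", "arguments": {"moves": [[[-0.0006, -0.002, 0, 0, 0], [-0.0012, -0.0038, 0, 0, 0], [-0.0012, -0.0038, 0, 0, 0]]]}}

```text
clock: 5.4
tcp_pos: [0.6009, 0.1929, 0.0397]
orientation: [-0.001, 0.989, -0.15, 0.0]
ft_force: [1.2, 4.9, -1.8]
width: 0.0006
gripper_force: 2.4
```

In the tool's units: -0.0019 m / 0.5 = -0.0038, -0.001 m / 0.5 = -0.002.

Call:
{"name": "drive_tool", "arguments": {"moves": [[[-0.0006, -0.002, 0, 0, 0], [-0.0012, -0.0038, 0, 0, 0], [-0.0012, -0.0038, 0, 0, 0]]]}}

```text
clock: 5.65
tcp_pos: [0.6004, 0.1921, 0.0397]
orientation: [-0.002, 0.989, -0.149, 0.0]
ft_force: [1.5, 6.7, -2.9]
width: 0.0002
gripper_force: 3.3
```

```bash
python3 s.py
```

```text
5.65 clamp mm [-107.4   45. ] [0.6004 0.1921 0.0397] F [-0.58  6.87] [ 1.48  6.73 -2.89]
```

In the tool's units: -0.0019 m / 0.5 = -0.0038, -0.001 m / 0.5 = -0.002.

Call:
{"name": "drive_tool", "arguments": {"moves": [[[-0.0006, -0.002, 0, 0, 0], [-0.0012, -0.0038, 0, 0, 0], [-0.0012, -0.0038, 0, 0, 0]]]}}

```text
clock: 5.9
tcp_pos: [0.6, 0.1914, 0.0398]
orientation: [-0.003, 0.989, -0.149, 0.001]
ft_force: [1.7, 8.1, -4.6]
width: 0.0007
gripper_force: 4.4
```

In the tool's units: -0.001 m / 0.5 = -0.002, -0.0003 m / 0.5 = -0.0006.

Call:
{"name": "drive_tool", "arguments": {"moves": [[[-0.0006, -0.002, 0, 0, 0], [-0.0006, -0.002, 0, 0, 0], [-0.0006, -0.002, 0, 0, 0]]]}}

```text
clock: 6.15
tcp_pos: [0.5998, 0.191, 0.0398]
orientation: [-0.003, 0.989, -0.149, 0.001]
ft_force: [2.2, 9.4, -5.5]
width: 0.001
gripper_force: 4.9
```

```bash
python3 s.py
```

```text
6.15 clamp mm [-107.7   43.8] [0.5998 0.191  0.0398] F [-0.69  9.68] [ 2.21  9.45 -5.5 ]
```

In the tool's units: -0.001 m / 0.5 = -0.002, -0.0003 m / 0.5 = -0.0006.

Call:
{"name": "drive_tool", "arguments": {"moves": [[[-0.0006, -0.002, 0, 0, 0], [-0.0006, -0.002, 0, 0, 0]]]}}

```text
clock: 6.32
tcp_pos: [0.5995, 0.1905, 0.0398]
orientation: [-0.004, 0.989, -0.149, 0.001]
ft_force: [4.0, 10.3, -5.5]
width: 0.0008
gripper_force: 5.3
```

In the tool's units: -0.001 m / 0.5 = -0.002, -0.0003 m / 0.5 = -0.0006.

Call:
{"name": "drive_tool", "arguments": {"moves": [[[-0.0006, -0.002, 0, 0, 0], [-0.0006, -0.002, 0, 0, 0]]]}}

```text
clock: 6.48
tcp_pos: [0.5992, 0.19, 0.0398]
orientation: [-0.004, 0.989, -0.149, 0.001]
ft_force: [3.4, 11.2, -5.8]
width: 0.0008
gripper_force: 5.7
```

```bash
python3 s.py
```

```text
6.4833 clamp mm [-107.9   42.7] [0.5992 0.19   0.0398] F [-0.05 11.68] [ 3.41 11.17 -5.77]
```

Call:
{"name": "drive_tool", "arguments": {"moves": [[[-0.0006, -0.002, 0, 0, 0], [-0.0006, -0.002, 0, 0, 0]]]}}

```text
clock: 6.65
tcp_pos: [0.5989, 0.1894, 0.0398]
orientation: [-0.004, 0.989, -0.149, 0.001]
ft_force: [2.0, 10.8, -5.6]
width: 0.0005
gripper_force: 6.0
```

In the tool's units: -0.001 m / 0.5 = -0.002, -0.0003 m / 0.5 = -0.0006.

Call:
{"name": "drive_tool", "arguments": {"moves": [[[-0.0006, -0.002, 0, 0, 0], [-0.0006, -0.002, 0, 0, 0]]]}}

```text
clock: 6.82
tcp_pos: [0.5986, 0.1888, 0.0398]
orientation: [-0.004, 0.989, -0.149, 0.001]
ft_force: [4.7, 11.8, -6.0]
width: 0.0003
gripper_force: 6.3
```

```bash
python3 s.py
```

```text
6.8167 clamp mm [-108.2   41.3] [0.5986 0.1888 0.0398] F [ 1.03 12.66] [ 4.74 11.79 -5.97]
```

Near the peak now, so I keep to 1 mm steps and watch for the snap.

In the tool's units: -0.001 m / 0.5 = -0.002, -0.0003 m / 0.5 = -0.0006.

Call:
{"name": "drive_tool", "arguments": {"moves": [[[-0.0006, -0.002, 0, 0, 0], [-0.0006, -0.002, 0, 0, 0]]]}}

```text
clock: 6.98
tcp_pos: [0.5982, 0.1882, 0.0398]
orientation: [-0.005, 0.989, -0.148, 0.001]
ft_force: [3.5, 12.1, -6.4]
width: 0.0009
gripper_force: 6.5
```

```bash
python3 s.py
```

```text
6.9833 clamp mm [-108.3   40.6] [0.5982 0.1882 0.0398] F [-0.22 12.61] [ 3.53 12.11 -6.41]
```

In the tool's units: -0.001 m / 0.5 = -0.002, -0.0003 m / 0.5 = -0.0006.

Call:
{"name": "drive_tool", "arguments": {"moves": [[[-0.0006, -0.002, 0, 0, 0], [-0.0006, -0.002, 0, 0, 0]]]}}

```text
clock: 7.15
tcp_pos: [0.5978, 0.1873, 0.0398]
orientation: [-0.005, 0.989, -0.148, 0.001]
ft_force: [3.0, 14.1, -7.0]
width: 0.0004
gripper_force: 6.6
```

```bash
python3 s.py
```

```text
7.15 clamp mm [-108.5   39.6] [0.5978 0.1873 0.0398] F [-1.3  14.37] [ 3.02 14.11 -7.03]
```

In the tool's units: -0.0006 m / 0.5 = -0.0012, -0.0002 m / 0.5 = -0.0004.

Call:
{"name": "drive_tool", "arguments": {"moves": [[[-0.0004, -0.0012, 0, 0, 0], [-0.0004, -0.0012, 0, 0, 0], [-0.0004, -0.0012, 0, 0, 0]]]}}

```text
clock: 7.4
tcp_pos: [0.5975, 0.1867, 0.0397]
orientation: [-0.005, 0.989, -0.148, 0.001]
ft_force: [2.4, 12.3, -7.1]
width: 0.0008
gripper_force: 6.6
```

In the tool's units: -0.0006 m / 0.5 = -0.0012, -0.0002 m / 0.5 = -0.0004.

Call:
{"name": "drive_tool", "arguments": {"moves": [[[-0.0004, -0.0012, 0, 0, 0], [-0.0004, -0.0012, 0, 0, 0], [-0.0004, -0.0012, 0, 0, 0]]]}}

```text
clock: 7.65
tcp_pos: [0.5971, 0.186, 0.0397]
orientation: [-0.004, 0.989, -0.148, 0.0]
ft_force: [2.9, 13.1, -5.2]
width: 0.0004
gripper_force: 6.4
```

```bash
python3 s.py
```

```text
7.65 clamp mm [-108.8   38.2] [0.5971 0.186  0.0397] F [-1.13 13.37] [ 2.88 13.11 -5.19]
```

In the tool's units: -0.0006 m / 0.5 = -0.0012, -0.0002 m / 0.5 = -0.0004.

Call:
{"name": "drive_tool", "arguments": {"moves": [[[-0.0004, -0.0012, 0, 0, 0], [-0.0004, -0.0012, 0, 0, 0]]]}}

```text
clock: 7.82
tcp_pos: [0.5967, 0.1852, 0.0397]
orientation: [-0.004, 0.989, -0.148, 0.0]
ft_force: [2.4, 11.9, -4.8]
width: 0.0006
gripper_force: 6.0
```

Call:
{"name": "drive_tool", "arguments": {"moves": [[[-0.0004, -0.0012, 0, 0, 0], [-0.0004, -0.0012, 0, 0, 0]]]}}

```text
clock: 7.98
tcp_pos: [0.5962, 0.1841, 0.0396]
orientation: [-0.004, 0.989, -0.148, -0.0]
ft_force: [1.0, 12.0, -4.5]
width: 0.0003
gripper_force: 5.4
```

```bash
python3 s.py
```

```text
7.9833 clamp mm [-109.1   36.1] [0.5962 0.1841 0.0396] F [-2.66 11.78] [ 0.96 12.04 -4.48]
```

Call:
{"name": "drive_tool", "arguments": {"moves": [[[0, 0, 0, 0, 0]]]}}

```text
clock: 8.07
tcp_pos: [0.5961, 0.1839, 0.0396]
orientation: [-0.004, 0.989, -0.149, -0.0]
ft_force: [0.2, 10.9, -3.6]
width: 0.0003
gripper_force: 5.2
```

In the tool's units: -0.0004 m / 0.5 = -0.0008, -0.0001 m / 0.5 = -0.0002.

Call:
{"name": "drive_tool", "arguments": {"moves": [[[-0.0002, -0.0008, 0, 0, 0]]]}}

```text
clock: 8.15
tcp_pos: [0.5959, 0.1834, 0.0396]
orientation: [-0.003, 0.989, -0.148, -0.0]
ft_force: [-0.3, 11.2, -3.1]
width: 0.0005
gripper_force: 4.9
```

Call:
{"name": "drive_tool", "arguments": {"moves": [[[0, 0, 0, 0, 0]]]}}

```text
clock: 8.23
tcp_pos: [0.5957, 0.1829, 0.0396]
orientation: [-0.003, 0.989, -0.149, -0.001]
ft_force: [-0.2, 10.1, -2.1]
width: 0.0006
gripper_force: 4.4
```

```bash
python3 s.py
```

```text
8.2333 clamp mm [-109.2   34.8] [0.5957 0.1829 0.0396] F [-3.14  9.59] [-0.16 10.09 -2.1 ]
```

Call:
{"name": "drive_tool", "arguments": {"moves": [[[0, 0, 0, 0, 0]]]}}

```text
clock: 8.32
tcp_pos: [0.5956, 0.1826, 0.0395]
orientation: [-0.003, 0.989, -0.149, -0.001]
ft_force: [-0.3, 8.8, -2.7]
width: 0.0003
gripper_force: 4.1
```

Call:
{"name": "drive_tool", "arguments": {"moves": [[[0, 0, 0, 0, 0]]]}}

```text
clock: 8.4
tcp_pos: [0.5954, 0.1823, 0.0395]
orientation: [-0.002, 0.989, -0.149, -0.001]
ft_force: [-0.7, 9.1, -1.1]
width: 0.0006
gripper_force: 3.9
```

```bash
python3 s.py
```

```text
8.4 clamp mm [-109.3   34.1] [0.5954 0.1823 0.0395] F [-3.41  8.51] [-0.73  9.14 -1.11]
```

In the tool's units: -0.0005 m / 0.5 = -0.001, -0.0002 m / 0.5 = -0.0004.

Call:
{"name": "drive_tool", "arguments": {"moves": [[[-0.0004, -0.001, 0, 0, 0], [-0.0004, -0.001, 0, 0, 0]]]}}

```text
clock: 8.57
tcp_pos: [0.5951, 0.1807, 0.0395]
orientation: [-0.002, 0.989, -0.149, -0.001]
ft_force: [-1.4, 4.5, -0.8]
width: 0.0005
gripper_force: 2.5
```

In the tool's units: -0.0005 m / 0.5 = -0.001, -0.0002 m / 0.5 = -0.0004.

Call:
{"name": "drive_tool", "arguments": {"moves": [[[-0.0004, -0.001, 0, 0, 0], [-0.0004, -0.001, 0, 0, 0]]]}}

```text
clock: 8.73
tcp_pos: [0.5958, 0.1769, 0.0395]
orientation: [0.001, 0.989, -0.15, -0.0]
ft_force: [-0.0, -0.2, -0.6]
width: 0.0008
gripper_force: 0.0
```

```bash
python3 s.py
```

```text
8.7333 clamp mm [-107.3   29.1] [0.5958 0.1769 0.0395] F [ 0.04 -0.21] [-0.03 -0.21 -0.56]
```

It snapped and the force fell to zero, so I back off now and check.

In the tool's units: 0.1 m / 0.5 = 0.2, 0.03 m / 0.5 = 0.06.

Call:
{"name": "drive_tool", "arguments": {"moves": [[[0.006, 0.019, 0, 0, 0], [0.018, 0.057, 0, 0, 0], [0.03, 0.095, 0, 0, 0], [0.03, 0.095, 0.06, 0, 0], [0.03, 0.095, 0.12, 0, 0], [0.03, 0.095, 0.18, 0, 0], [0.03, 0.095, 0.2, 0, 0], [0.03, 0.095, 0.2, 0, 0]]]}}

```text
clock: 9.4
tcp_pos: [0.6139, 0.2247, 0.1433]
orientation: [-0.001, 0.989, -0.151, 0.003]
ft_force: [1.0, 0.3, -0.3]
width: 0.0003
gripper_force: 0.0
```

```bash
python3 s.py; python3 - <<'E'
from h import *
a,_=manip.read_camera("top"); b,_=manip.read_camera("side")
f=lambda p:cv2.resize(p[...,::-1],(400,400),interpolation=cv2.INTER_CUBIC)
cv2.imwrite("pics/lock.png",np.hstack([f(a[110:230,180:300]),f(b[140:240,200:340][:, :140])]))
E
```

```text
9.4 clamp mm [-104.2   80.2] [0.6139 0.2247 0.1433] F [0.84 0.58] [ 0.97  0.3  -0.34]
```

View pics/lock.png

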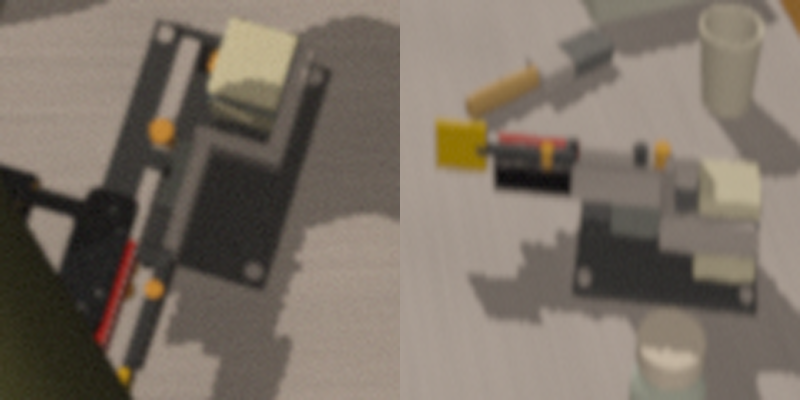

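The left half shows the red bar (115,295) now parallel to the black handle, and the side view shows the jaw drawn in, so the pliers are locked. Next is the yellow paddle.

In the tool's units: -0.087 m / 0.5 = -0.174, -0.073 m / 0.5 = -0.146.

Call:
{"name": "drive_tool", "arguments": {"moves": [[[-0.05, -0.024, 0, 0, 0], [-0.1, -0.048, 0, 0, 0], [-0.146, -0.07, 0, 0, 0], [-0.146, -0.07, 0, 0, 0], [-0.146, -0.07, -0.06, 0, 0], [-0.146, -0.07, -0.12, 0, 0], [-0.146, -0.07, -0.16, 0, 0], [-0.146, -0.07, -0.174, 0, 0], [-0.146, -0.07, -0.174, 0, 0], [-0.146, -0.07, -0.174, 0, 0]]]}}

```text
clock: 10.33
tcp_pos: [0.5382, 0.1894, 0.0522]
orientation: [0.0, 0.989, -0.15, -0.001]
ft_force: [0.3, -1.1, 1.2]
width: 0.0004
gripper_force: 0.0
```

```bash
python3 s.py
```

```text
10.3333 clamp mm [-166.   24.] [0.5382 0.1894 0.0522] F [ 0.6  -0.98] [ 0.28 -1.11  1.23]
```

In the tool's units: -0.0143 m / 0.5 = -0.0286, -0.0095 m / 0.5 = -0.019.

Call:
{"name": "drive_tool", "arguments": {"moves": [[[-0.003, -0.0096, 0, 0, 0], [-0.006, -0.019, 0, 0, 0], [-0.009, -0.0286, 0, 0, 0], [-0.009, -0.0286, 0, 0, 0]]]}}

```text
clock: 10.67
tcp_pos: [0.5342, 0.1734, 0.0534]
orientation: [0.0, 0.989, -0.151, 0.001]
ft_force: [0.2, -0.1, 1.3]
width: 0.0003
gripper_force: 0.0
```

In the tool's units: -0.0038 m / 0.5 = -0.0076, -0.0019 m / 0.5 = -0.0038.

Call:
{"name": "drive_tool", "arguments": {"moves": [[[-0.0012, -0.0038, 0, 0, 0], [-0.0024, -0.0076, 0, 0, 0], [-0.0024, -0.0076, 0, 0, 0]]]}}

```text
clock: 10.92
tcp_pos: [0.5326, 0.1708, 0.0528]
orientation: [0.0, 0.989, -0.15, 0.0]
ft_force: [0.7, -0.2, 0.5]
width: 0.0006
gripper_force: 0.0
```

In the tool's units: -0.0038 m / 0.5 = -0.0076, -0.0006 m / 0.5 = -0.0012.

Call:
{"name": "drive_tool", "arguments": {"moves": [[[-0.0012, -0.0038, 0, 0, 0], [-0.0024, -0.0076, 0, 0, 0], [-0.0024, -0.0076, 0, 0, 0]]]}}

```text
clock: 11.17
tcp_pos: [0.5315, 0.1681, 0.0527]
orientation: [-0.001, 0.989, -0.15, 0.0]
ft_force: [1.2, 2.4, -0.7]
width: 0.0004
gripper_force: 1.3
```

```bash
python3 s.py
```

```text
11.1667 clamp mm [-166.1    1.7] [0.5315 0.1681 0.0527] F [0.46 2.65] [ 1.23  2.39 -0.67]
```

Contact with the lever at 2.6 N. I continue in small steps.

In the tool's units: -0.0019 m / 0.5 = -0.0038, -0.001 m / 0.5 = -0.002.

Call:
{"name": "drive_tool", "arguments": {"moves": [[[-0.0006, -0.002, 0, 0, 0], [-0.0012, -0.0038, 0, 0, 0], [-0.0012, -0.0038, 0, 0, 0]]]}}

```text
clock: 11.42
tcp_pos: [0.531, 0.1663, 0.0528]
orientation: [-0.001, 0.989, -0.15, 0.0]
ft_force: [2.0, 3.8, -0.6]
width: 0.0011
gripper_force: 1.9
```

In the tool's units: -0.0019 m / 0.5 = -0.0038, -0.001 m / 0.5 = -0.002.

Call:
{"name": "drive_tool", "arguments": {"moves": [[[-0.0006, -0.002, 0, 0, 0], [-0.0012, -0.0038, 0, 0, 0], [-0.0012, -0.0038, 0, 0, 0]]]}}

```text
clock: 11.67
tcp_pos: [0.5307, 0.1653, 0.0529]
orientation: [-0.001, 0.989, -0.15, 0.001]
ft_force: [2.4, 6.2, -1.2]
width: 0.0003
gripper_force: 3.0
```

```bash
python3 s.py
```

```text
11.6667 clamp mm [-166.    -1.3] [0.5307 0.1653 0.0529] F [0.43 6.62] [ 2.38  6.2  -1.2 ]
```

In the tool's units: -0.001 m / 0.5 = -0.002, -0.0003 m / 0.5 = -0.0006.

Call:
{"name": "drive_tool", "arguments": {"moves": [[[-0.0006, -0.002, 0, 0, 0], [-0.0006, -0.002, 0, 0, 0]]]}}

```text
clock: 11.83
tcp_pos: [0.5306, 0.1648, 0.053]
orientation: [-0.002, 0.989, -0.149, 0.001]
ft_force: [2.8, 6.8, -2.9]
width: 0.0004
gripper_force: 3.4
```

In the tool's units: -0.001 m / 0.5 = -0.002, -0.0003 m / 0.5 = -0.0006.

Call:
{"name": "drive_tool", "arguments": {"moves": [[[-0.0006, -0.002, 0, 0, 0], [-0.0006, -0.002, 0, 0, 0]]]}}

```text
clock: 12.0
tcp_pos: [0.5304, 0.1642, 0.053]
orientation: [-0.002, 0.989, -0.149, 0.001]
ft_force: [2.9, 8.4, -3.1]
width: 0.0005
gripper_force: 3.7
```

```bash
python3 s.py
```

```text
12.0 clamp mm [-166.    -2.5] [0.5304 0.1642 0.053 ] F [0.28 8.93] [ 2.92  8.45 -3.11]
```

In the tool's units: -0.0008 m / 0.5 = -0.0016, -0.0002 m / 0.5 = -0.0004.

Call:
{"name": "drive_tool", "arguments": {"moves": [[[-0.0004, -0.0016, 0, 0, 0], [-0.0004, -0.0016, 0, 0, 0]]]}}

```text
clock: 12.17
tcp_pos: [0.5301, 0.1634, 0.0529]
orientation: [-0.002, 0.989, -0.149, 0.001]
ft_force: [2.5, 6.9, -2.1]
width: 0.0005
gripper_force: 3.7
```

In the tool's units: -0.0008 m / 0.5 = -0.0016, -0.0002 m / 0.5 = -0.0004.

Call:
{"name": "drive_tool", "arguments": {"moves": [[[-0.0004, -0.0016, 0, 0, 0], [-0.0004, -0.0016, 0, 0, 0]]]}}

```text
clock: 12.33
tcp_pos: [0.5299, 0.1623, 0.0529]
orientation: [-0.002, 0.989, -0.149, 0.001]
ft_force: [2.7, 6.8, -1.5]
width: 0.0003
gripper_force: 3.4
```

```bash
python3 s.py
```

```text
12.3333 clamp mm [-166.    -4.4] [0.5299 0.1623 0.0529] F [0.57 7.27] [ 2.7   6.77 -1.49]
```

In the tool's units: -0.001 m / 0.5 = -0.002, -0.0003 m / 0.5 = -0.0006.

Call:
{"name": "drive_tool", "arguments": {"moves": [[[-0.0006, -0.002, 0, 0, 0], [-0.0006, -0.002, 0, 0, 0]]]}}

```text
clock: 12.5
tcp_pos: [0.5294, 0.1608, 0.0529]
orientation: [-0.001, 0.989, -0.149, 0.001]
ft_force: [1.4, 5.7, -1.6]
width: 0.0006
gripper_force: 2.9
```

Call:
{"name": "drive_tool", "arguments": {"moves": [[[-0.0006, -0.002, 0, 0, 0], [-0.0006, -0.002, 0, 0, 0]]]}}

```text
clock: 12.67
tcp_pos: [0.529, 0.1592, 0.0528]
orientation: [-0.001, 0.989, -0.15, 0.0]
ft_force: [3.1, 4.1, -0.6]
width: 0.0006
gripper_force: 2.3
```

```bash
python3 s.py
```

```text
12.6667 clamp mm [-165.9   -7.6] [0.529  0.1592 0.0528] F [1.75 4.83] [ 3.1   4.1  -0.58]
```

In the tool's units: -0.002 m / 0.5 = -0.004, -0.001 m / 0.5 = -0.002.

Call:
{"name": "drive_tool", "arguments": {"moves": [[[-0.0006, -0.002, 0, 0, 0], [-0.0012, -0.004, 0, 0, 0], [-0.0012, -0.004, 0, 0, 0]]]}}

```text
clock: 12.92
tcp_pos: [0.5284, 0.1562, 0.0528]
orientation: [-0.0, 0.989, -0.15, 0.0]
ft_force: [1.8, 4.2, -0.4]
width: 0.0007
gripper_force: 2.0
```

In the tool's units: -0.002 m / 0.5 = -0.004, -0.001 m / 0.5 = -0.002.

Call:
{"name": "drive_tool", "arguments": {"moves": [[[-0.0006, -0.002, 0, 0, 0], [-0.0012, -0.004, 0, 0, 0], [-0.0012, -0.004, 0, 0, 0]]]}}

```text
clock: 13.17
tcp_pos: [0.5278, 0.154, 0.0527]
orientation: [-0.0, 0.989, -0.15, 0.0]
ft_force: [3.6, 3.8, -1.5]
width: 0.0004
gripper_force: 2.1
```

```bash
python3 s.py; python3 - <<'E'
from h import *
a,_=manip.read_camera("top"); b,_=manip.read_camera("side")
f=lambda p:cv2.resize(p[...,::-1],(400,400),interpolation=cv2.INTER_CUBIC)
cv2.imwrite("pics/rel.png",np.hstack([f(a[110:230,180:300]),f(b[140:240,200:340])]))
E
```

```text
13.1667 clamp mm [-165.5  -13. ] [0.5278 0.154  0.0527] F [2.33 4.68] [ 3.61  3.78 -1.51]
```

View pics/rel.png

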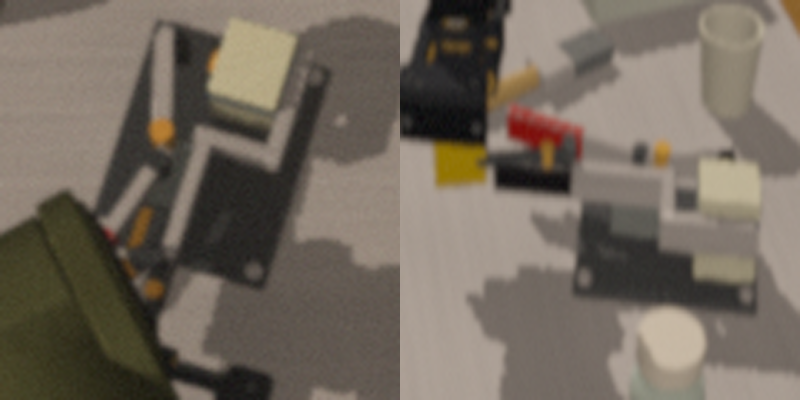

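The red handle has swung out and the jaw is open, so the pliers have released. The plug head still sits at the mould. I ease the lever back and lift away.

In the tool's units: 0.031 m / 0.5 = 0.062, 0.0285 m / 0.5 = 0.057.

Call:
{"name": "drive_tool", "arguments": {"moves": [[[0.0024, 0.0076, 0, 0, 0], [0.0048, 0.0152, 0, 0, 0], [0.0072, 0.0228, 0, 0, 0], [0.0096, 0.0304, 0, 0, 0], [0.012, 0.038, 0, 0, 0], [0.018, 0.057, 0, 0, 0], [0.019, 0.062, 0, 0, 0], [0.019, 0.062, 0, 0, 0]]]}}

```text
clock: 13.93
tcp_pos: [0.5366, 0.1858, 0.0523]
orientation: [0.0, 0.989, -0.149, -0.0]
ft_force: [0.7, 1.1, -0.6]
width: 0.0006
gripper_force: 0.0
```

Call:
{"name": "drive_tool", "arguments": {"moves": [[[0, 0, 0.06, 0, 0], [0, 0, 0.12, 0, 0], [0, 0, 0.2, 0, 0], [0, 0, 0.28, 0, 0], [0, 0, 0.34, 0, 0], [0, -0.08, 0.34, 0, 0], [0, -0.16, 0.34, 0, 0], [0, -0.24, 0.34, 0, 0], [0, -0.32, 0.34, 0, 0], [0, -0.4, 0.34, 0, 0]]]}}

```text
clock: 14.77
tcp_pos: [0.5361, -0.0173, 0.2226]
orientation: [0.001, 0.989, -0.15, -0.0]
ft_force: [0.9, 1.0, -0.4]
width: 0.0006
gripper_force: 0.0
```

In the tool's units: -0.12 m / 0.5 = -0.24, -0.08 m / 0.5 = -0.16.

Call:
{"name": "drive_tool", "arguments": {"moves": [[[0, -0.08, 0, 0, 0], [0, -0.16, 0, 0, 0], [0, -0.24, 0, 0, 0], [0, -0.24, 0, 0, 0], [0, -0.24, 0, 0, 0]]]}}

```text
clock: 15.18
tcp_pos: [0.5357, -0.1388, 0.222]
orientation: [0.0, 0.988, -0.153, -0.001]
ft_force: [0.0, 1.1, -1.0]
width: 0.0004
gripper_force: 0.0
```

```bash
python3 s.py; python3 - <<'E'
from h import *
a,_=manip.read_camera("top")
cv2.imwrite("pics/end.png",cv2.resize(a[85:255,110:340,::-1],(800,591),interpolation=cv2.INTER_CUBIC))
E
```

```text
15.1833 clamp mm [ -71.1 -290.3] [ 0.5357 -0.1388  0.222 ] F [-0.29  1.02] [ 0.02  1.06 -1.05]
```

View pics/end.png

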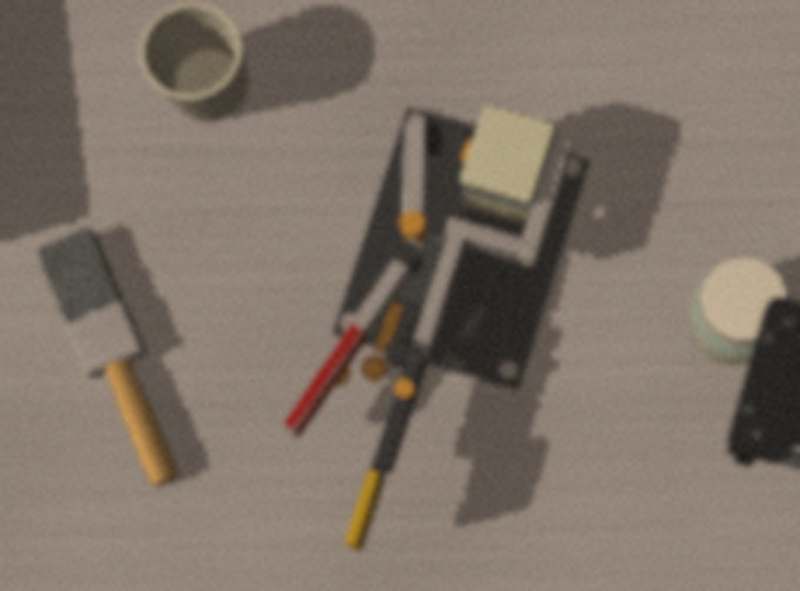

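The red handle at (325,380) is open and the yellow lever at (365,510) is back in line. The plug head at (466,152) is flush with the mould, and the cup, brush and jar haven't moved. I'm handing it in.

```bash
python3 -c "
from plant import manip
print(manip.close_job())"
```

```text
the job is handed in; nothing more can be done
None
```

The job is handed in at 15.2 s: the pliers locked and stayed locked with the hand off, the plug looks home in the top camera view (depth not measured), and the lever then released them and returned. Readings between moves peaked at about 16 N on the red handle and 9.4 N on the lever, and the jar, cup and brush were not touched.

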